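Slide the condenser into its sloping ring stand

ROBOT

A 6-joint arm with a two-finger parallel gripper is mounted at the origin on a cart in front of the work surface, level with it; the furniture and walls round the work are solid. World frame = base frame: x ahead of the robot, y to its left, z up, the work surface at z = 0. Lengths are in mm, angles in degrees, forces in N, time in s.
With the tool pointing down it reaches from about 300 to 850 mm from the base axis. Payload 4.2 kg.
Tool frame: the origin (TCP) lies between the finger pads; the fingertips stand 11 mm ahead of it and the grasp point (between the pads) lies 8 mm behind it (env.tips_ahead is the distance from the TCP to the fingertips, in mm); z points along the fingers, y is the line along which they close (so a half turn about z gives the same grasp; the last joint's range is limited). The gripper opens to 91 mm and grips with 3 to 60 N. Pads are 32 mm wide; open, the fingers measure 118 mm over their backs; the gripper's body (76 mm by 178 mm) begins 60 mm behind the grasp point.
Start: joints at [-68.411, 18.312, 89.639, -0, 72.044, -1.146], TCP at [222.224, -530.338, 224.976] pointing down, gripper open.
Joint ranges: [-177.97, 177.97], [-48.28, 115.42], [12.27, 149.76], [-77.06, 257.06], [2.81, 150.46], [-146.56, 146.56]. Speed limits (degrees/s): [147.25, 147.25, 180, 180, 180, 180].

INTERFACE

Orientations are given as [roll, pitch, yaw] about the fixed x, y, z axes, in that order (R = Rz(yaw) Ry(pitch) Rx(roll)).
In Python, from workcell import env, cams gives the robot as it stands.
- The arm moves only by the tool step_arm, never from a script. Its arguments are lists of equal length, an entry for each row: "linear": the shift along the tool's x, y, z in units of 30 cm (1.0 is 30 cm), a list of three; "turn": the turn about the tool's z in units of 360 degrees (1.0 is 360 degrees). In form: {"linear": [[tx, ty, tz], ...], "turn": [turn, ...]}. A call has 1 to 20 rows; each row is the pose to reach, as a shift and turn from the pose commanded when the call began, along the tool's axes at that moment, turning the shorter way round; what a row does not reach only later rows make up. A row lasts 1/8 s, in which the tool goes at most 62.5 mm and 10.7 degrees, less where a joint would pass 70% of its speed; a pose out of reach is approached as far as the arm can. A call with a number of a shift or a turn outside -1 to 1 is refused whole. A call with a gripper value outside its range is refused whole. "fingers" is the closure, from -1 (fully open) to 1 (shut), so that 0 is half open, set as the call begins (left out, the last holds). The fingers move at their own pace and stop on an object; "force" is the grip in N (left out, the last holds). Time passes only in rows, so rows that repeat a pose let the fingers close. It gives the time, the measured TCP pose, the force, the opening and the grip force at its end, in the units of the state.
- env.state(): the state, without advancing time (a new reading comes with each control period).
- cams.grab_frame(name): name is "scene" or "top" or "wrist"; returns a dict with "color" (384x512x3 uint8, blue, green, red), "fx", "fy", "cx", "cy" (pixels), "dist" ([k1, k2, p1, p2, k3] as OpenCV has them; the pictures are not rectified), "extrinsics" (4x4, takes a point from camera to world coordinates); the wrist camera has in their place "tool_from_camera" (4x4, takes a point from camera to tool coordinates, whose origin is the TCP and whose axes are the flange's). Camera axes: x right, y down, z forward; pixel columns grow to the right and rows downward; lengths in mm; the calibration is good to about 2 mm. A picture is of the moment at which its call begins: read the wrist's pose just before it. There is no depth.
- env.job_done(): hands the job in; it is judged then, once.
The state is a dict: "time_s": time; "qpos": joint angles; "qvel": joint speeds; "effort": joint torques, N m; "ee_pos": TCP position; "ee_rot": TCP orientation; "force": force on the tool from outside, world axes, zero at the start; "torque": the same for the moment, N m; "gripper_width": finger opening in mm; "gripper_force": force on a finger pad.
Only numpy, scipy, OpenCV 4.12 (cv2) and the standard library are available. Lean on these libraries where they do the work, as an engineer would, in place of code of your own. Each camera call takes 0.05 s, during which the arm holds its last target. There are 200 camera calls.

TASK

Mount the air condenser in the sloping ring stand: pick it up off the bench, lead its thin drip stem down through the large ring, the middle ring and the small last ring, and slide it on until its shoulder rests against the last ring, so that it drips into the beaker. Feel your way in without forcing the glass: the middle ring may stand a little out of line, and the last ring is held only by its thumb screw and must stay where it is set. Let go of the condenser and leave the beaker, the flask and the wash bottle where they stand.

Things in the scene. Friction and masses are not known exactly. Their poses are not given: they have to be found in the camera images.
- condenser_mid (a point): Clear glass air condenser lying on the bench, 200 mm long, 0.05 kg: point on its centre line, half-way along. x axis: along the centre line towards the red nut; z up as it lies. Along x: stem tip at -100 mm; stem 10 mm thick up to the shoulder at -42 mm; plain tube 38 mm thick up to +80 mm; hexagonal nut, 38 mm across flats, to +100 mm.
- shoulder (a point): Condenser: centre-line point in the plane of its square shoulder (edge rounded 1 mm), where the 10 mm stem meets the 38 mm tube; axes as condenser_mid. Mounted, only the tube from 86 mm behind the shoulder to the nut sticks out above the large ring: hold it across the tube from above, about 112 mm behind the shoulder, with a firm grip (80 N or more): held loosely, the nose droops in the fingers.
- drip_tip (a point): Condenser: free end of the drip stem (rounded), on the centre line, 58 mm from the shoulder; axes as condenser_mid.
- stand: Fixed cast stand: foot 150 x 112 x 14 mm, two posts and a sloping rail that carries three rings in a row, nothing above them. Origin on the bench below the usual place of the last ring; x axis level, along the row towards its upper (large-ring) end; z up. The 10 mm rail runs parallel to the rings' line, 54 mm below it, and ends 32 mm beyond the large ring.
- first_ring (a point): Point on the rings' line in the upper face of the large ring (bore 58 mm, outside 68, 8 thick; its centre 7 mm above this point along z). x axis: the line, 25 degrees up the slope, away from the others; y level, across; z square to both, up. Middle ring (bore 41, outside 51, 8 thick): upper face 34 mm down the line, centre swung up to 7 mm along y, either way; rigid: the shoulder may catch on it.
- last_ring (a point): Centre of the upper face of the small ring with the red thumb screw (bore 28 mm, outside 40 mm, 8 mm thick), on the line, axes as first_ring, 70 to 86 mm down the line from it. The stem passes through, the shoulder does not: mounted, the shoulder lies against this face. Only friction holds the ring on the rail: a push along the line above about 18 N slides it.
- receiver: Open glass beaker, 52 mm in diameter, 70 mm high, standing on the bench below the lower end of the row; origin at the centre of its underside.
- flask: Small conical flask, 58 mm wide and 105 mm high, a bystander on the bench; origin at the centre of its underside.
- wash_bottle: White squeeze wash bottle, 82 x 64 x 179 mm, a bystander on the bench; origin at the centre of its underside.

How it is judged (in metres and radians):
On the way:
1. the drip stem has been led through the large ring and on past the middle ring (x of drip_tip in the frame of first_ring between -0.125 and -0.046 m and y of drip_tip in the frame of first_ring between -0.016 and 0.016 m and z of drip_tip in the frame of first_ring between -0.014 and 0.014 m and angle between the x axis of drip_tip and the x axis of first_ring, either way round below 0.3 rad), for 0.05 s.
At the end, for the whole second after the job is handed in: The condenser lies at rest in the rings, shoulder against the last ring (its centre within 4.5 mm of the ring's upper face, within 12 mm of the line, within 0.2 rad of it), drip tip within 25 mm of the beaker's centre from above; last ring shifted by less than 5 mm (x of shoulder in the frame of last_ring between -0.003 and 0.0045 m and y of shoulder in the frame of last_ring between -0.012 and 0.012 m and z of shoulder in the frame of last_ring between -0.012 and 0.012 m and angle between the x axis of shoulder and the x axis of last_ring, either way round below 0.2 rad and horizontal distance between drip_tip and receiver below 0.025 m and distance of last_ring from where it was at the start of the episode below 0.005 m and linear speed of condenser below 0.01 m/s); the robot touches nothing.
It fails at once if the last ring is pushed 8 mm or more along the rail (distance of last_ring from where it was at the start of the episode above 0.008 m).
It fails at once if the beaker is knocked over or moved by more than 15 mm (distance of receiver from where it was at the start of the episode above 0.015 m or angle between receiver's own z axis and vertical above 0.4 rad).
It fails at once if the flask or the wash bottle is moved by more than 20 mm (distance of any of flask, wash_bottle from where it was at the start of the episode above 0.02 m).
It fails at once if the glass is forced: condenser pressed against the stand with over 60 N (contact force between condenser and stand above 60 N).
It also fails if it takes over 67 s, if anything falls off the work surface, if the arm or the gripper's body presses on something with over 40 N, if the wrist force passes 120 N, or if a joint passes its speed limit or range.

## Working session

There is one attempt and no reset: what is moved stays moved. The work goes in short steps, Python scripts to look and compute and a tool call to move; the robot and the scene stay as the last step left them, time stands still between calls to the robot, and variables do not carry over. Pictures are saved under pics/ and viewed, at most 10 in all, crops included, and the job is handed in when it is done.

Besides the shell and the picture viewer there is one more tool, called after ">>>" as name(argument=value, ...) on one line, values as JSON. step_arm: Moves the arm, as the interface text tells. Its arguments: {"type":"object","properties":{"linear":{"type":"array"},"turn":{"type":"array"},"fingers":{"type":"number"},"force":{"type":"number"}},"required":["linear","turn"]}

```bash
mkdir -p pics; ls
python3 - <<'E'
from workcell import env,cams
import cv2,numpy as np
s=env.state();print(s)
a=cams.grab_frame("scene");b=cams.grab_frame("top")
import pickle;pickle.dump((a,b),open('f0.pkl','wb'))
for n,f in (("scene",a),("top",b)):
    print(n,f["fx"],f["fy"],f["cx"],f["cy"],f["dist"]);print(np.round(f["extrinsics"],3).tolist())
    cv2.imwrite(f"pics/{n}0.png",cv2.resize(f["color"],(800,600),interpolation=cv2.INTER_CUBIC))
E
```

```text
pics
{'time_s': 0.0, 'qpos': array([-6.84103960e+01,  1.83501749e+01,  8.97079377e+01, -2.33369682e-03,
        7.20439841e+01, -1.14523623e+00]), 'qvel': array([-0.07172477,  0.02306574,  0.07299837,  0.01902305,  0.09650501,
        0.06982283]), 'effort': array([ 1.72105476e-03, -4.12457085e+01, -2.31974190e+01,  7.26512633e-02,
        4.58528416e-02, -1.59684532e-04]), 'ee_pos': array([ 222.02882981, -529.85866318,  224.12459278]), 'ee_rot': array([-1.79897879e+02,  1.77714536e-04,  2.27355618e+01]), 'force': array([-0.31621784,  0.3135462 , -0.42034196]), 'torque': array([-0.01595144,  0.06165103,  0.00288037]), 'gripper_force': 0.0, 'gripper_width': 91.01741207706625}
scene 468.1009225340546 468.1009225340546 263.00219518195865 190.92593071718244 [-0.07615182  0.          0.          0.          0.        ]
[[-0.433, -0.528, 0.731, -660.447], [-0.901, 0.249, -0.354, 643.082], [0.005, -0.812, -0.583, 1086.896], [0.0, 0.0, 0.0, 1.0]]
top 445.48798121291986 445.48798121291986 258.4901805524775 193.55013108410733 [0.03158841 0.         0.         0.         0.        ]
[[0.008, -0.988, 0.156, 332.257], [-1.0, -0.006, 0.009, 62.052], [-0.008, -0.156, -0.988, 1448.089], [0.0, 0.0, 0.0, 1.0]]
```

View pics/top0.png

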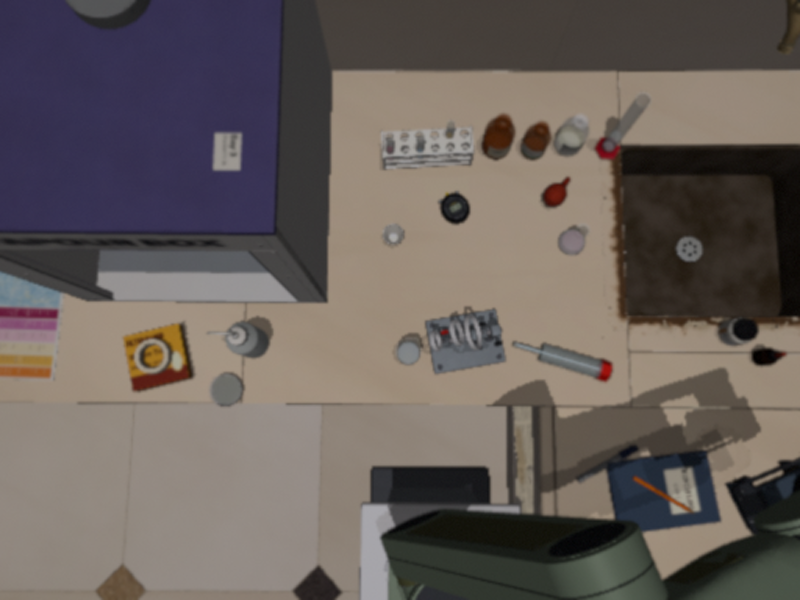

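View pics/scene0.png

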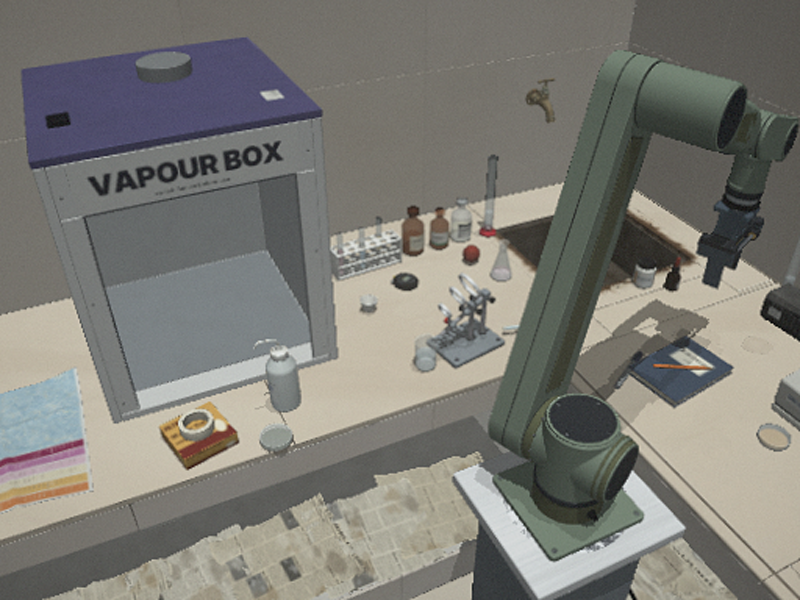

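The top view shows the condenser with its tip near (515,344) and its red nut near (606,370). The stand foot is near (466,341) with its large ring on the right, and the beaker is near (408,350). In the scene view the flask is behind the stand and the wash bottle is well to the left.

```bash
cat > h.py <<'E'
import numpy as np,cv2
from scipy.spatial.transform import Rotation as Ro
def K(f): return np.array([[f["fx"],0,f["cx"]],[0,f["fy"],f["cy"]],[0,0,1.]])
def Rt(s): return Ro.from_euler('xyz',s["ee_rot"],degrees=True).as_matrix()
def pose(f,s=None):
    if "extrinsics" in f: return np.array(f["extrinsics"])
    T=np.eye(4);T[:3,:3]=Rt(s);T[:3,3]=s["ee_pos"];return T@np.array(f["tool_from_camera"])
def ray(f,uv,T):
    p=cv2.undistortPoints(np.float64([[uv]]),K(f),np.array(f["dist"]))[0,0]
    d=T[:3,:3]@np.array([p[0],p[1],1]);return T[:3,3],d/np.linalg.norm(d)
def plane(f,uv,T,z):
    o,d=ray(f,uv,T);return o+d*(z-o[2])/d[2]
def tri(rays):
    A=np.zeros((3,3));b=np.zeros(3)
    for o,d in rays:
        P=np.eye(3)-np.outer(d,d);A+=P;b+=P@o
    x=np.linalg.solve(A,b);return x,[np.linalg.norm((np.eye(3)-np.outer(d,d))@(x-o)) for o,d in rays]
def proj(f,T,p):
    Ti=np.linalg.inv(T);r,_=cv2.Rodrigues(Ti[:3,:3])
    return cv2.projectPoints(np.float64(p).reshape(-1,1,3),r,Ti[:3,3],K(f),np.array(f["dist"]))[0][:,0]
def red(im):
    h=cv2.cvtColor(im,cv2.COLOR_BGR2HSV);return (((h[...,0]<8)|(h[...,0]>172))&(h[...,1]>140)&(h[...,2]>60)).astype(np.uint8)
E
python3 - <<'E'
from h import *;import pickle
a,b=pickle.load(open('f0.pkl','rb'))
T=pose(b)
for n,uv,z in [("tip",(514.5,344),19),("nut",(605,370),19),("foot",(433,372),14),("foot",(505,360),14),("foot",(499,310),14),("foot",(427,320),14),("beaker",(408,350),70),("flask",(572,240),60)]:
    print(n,plane(b,np.array(uv)*.64,T,z).round(0))
n,l,st,c=cv2.connectedComponentsWithStats(red(b["color"]))
for i in range(1,n):
    if st[i,4]>3: print(c[i]/.64,st[i,4],plane(b,c[i],T,19).round(0))
im=b["color"][180:250,260:400];cv2.imwrite("pics/c1.png",cv2.resize(im,(800,400),interpolation=cv2.INTER_CUBIC))
c,s=a["color"],0
im=c[165:240,255:345];cv2.imwrite("pics/c2.png",cv2.resize(im,(720,600),interpolation=cv2.INTER_CUBIC))
from workcell import env,cams
s=env.state();w=cams.grab_frame("wrist");print(w["fx"],np.round(w["tool_from_camera"],3).tolist())
E
```

```text
tip [ 473. -153.   19.]
nut [ 421. -336.   19.]
foot [415.  14.  14.]
foot [ 440. -134.   14.]
foot [ 544. -123.   14.]
foot [522.  27.  14.]
beaker [454.  66.  70.]
flask [ 682. -267.   60.]
[606.38157895 150.80592105] 95 [ 889. -355.   19.]
[555.2672956  193.29795597] 159 [ 794. -244.   19.]
[443.60795455 331.53409091] 11 [498.  -7.  19.]
[604.93421053 370.51809211] 76 [ 420. -335.   19.]
[157.80593487 378.32851891] 238 [398. 576.  19.]
297.4997249930013 [[-0.001, -0.971, -0.241, 67.161], [1.0, -0.0, -0.002, -1.134], [0.001, -0.241, 0.971, -158.895], [0.0, 0.0, 0.0, 1.0]]
```

>>> step_arm(linear=[[0.2, -0.09, 0.02], [0.4, -0.18, 0.04], [0.6, -0.27, 0.06], [0.8, -0.36, 0.08], [0.903, -0.396, 0.083], [0.903, -0.396, 0.083], [0.903, -0.396, 0.083], [0.903, -0.396, 0.083]], turn=[-0.029, -0.058, -0.087, -0.116, -0.143, -0.143, -0.143, -0.143])

```text
time_s: 1.15
ee_pos: [425.3, -317.0, 200.1]
ee_rot: [-180.0, 0.0, 74.1]
force: [-0.6, -0.1, 0.4]
gripper_width: 91.3
gripper_force: 0.0
```

```bash
cat > snap.py <<'E'
import sys,pickle
from h import *
from workcell import env,cams
n=sys.argv[1]
s=env.state();f=cams.grab_frame("wrist");pickle.dump((s,f),open(n+'.pkl','wb'))
cv2.imwrite(f"pics/{n}.png",cv2.resize(f["color"],(800,600),interpolation=cv2.INTER_CUBIC))
print({k:np.round(s[k],2).tolist() for k in("time_s","ee_pos","ee_rot","force","gripper_width","gripper_force","qpos")})
E
python3 snap.py w1
```

```text
{'time_s': 1.15, 'ee_pos': [425.35, -316.98, 200.08], 'ee_rot': [-179.99, 0.02, 74.09], 'force': [-0.58, -0.1, 0.44], 'gripper_width': 91.27, 'gripper_force': 0.0, 'qpos': [-37.92, 15.33, 97.7, -0.02, 66.97, -22.0]}
```

View pics/w1.png

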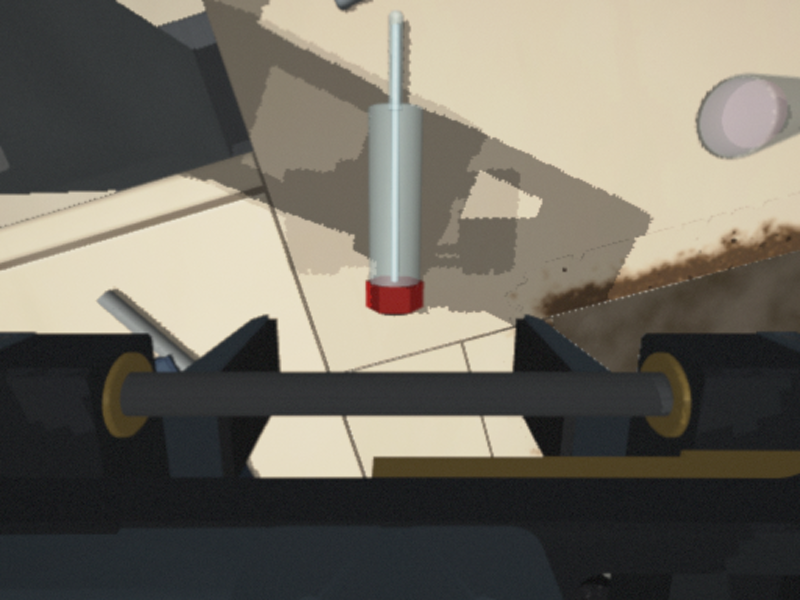

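The wrist view shows the condenser lying along the tool x axis, with the tip at (397,12), the shoulder edge at (395,104) and the near edge of the nut at about row 280. The nut's corners point sideways.

Run:
```python
from h import *;import pickle
s,f=pickle.load(open('w1.pkl','rb'));T=pose(f,s)
g=lambda u,v,z:plane(f,(u*.64,v*.64),T,z)
tip=g(397,14,19);nt=g(394.5,281,38);sh=g(395,106,38);ends=g(395,314,19)
print(tip,nt,sh,ends)
for p in(sh,nt):
  print(np.linalg.norm((p-tip)[:2]))
ax=(nt-sh)[:2];ax2=(nt-tip)[:2]
for a in(ax,ax2):print(np.degrees(np.arctan2(a[1],a[0])))
# grasp point at +70 => 10 tipward of nut edge
a=ax2/np.linalg.norm(ax2);G1=nt[:2]-10*a;G2=tip[:2]+170*a
R=Rt(s)
for G in(G1,G2):print(G,R.T@(np.array([*G,19+0.])-s["ee_pos"]))
```

```text
[ 472.36855825 -150.3939346    19.        ] [ 422.86298156 -317.56040973   38.        ] [ 454.97691561 -206.59506481   38.        ] [ 414.96001597 -346.30237097   19.        ]
58.830572577152914
174.34285912457048
-106.14071166561827
-106.49641122124657
[ 425.70253444 -307.9720345 ] [  8.82303024  -2.10537392 181.07759167]
[ 424.09615937 -313.39631344] [  3.16618477  -2.1631522  181.07956822]
```

>>> step_arm(linear=[[0.013, -0.007, 0.2], [0.013, -0.007, 0.4], [0.013, -0.007, 0.52], [0.013, -0.007, 0.58], [0.013, -0.007, 0.61], [0.013, -0.007, 0.62], [0.013, -0.007, 0.62], [0.013, -0.007, 0.62]], turn=[0.001, 0.001, 0.001, 0.001, 0.001, 0.001, 0.001, 0.001])

```text
time_s: 2.2
ee_pos: [425.6, -312.2, 14.9]
ee_rot: [179.9, 0.0, 73.8]
force: [0.4, 0.2, 0.7]
gripper_width: 91.2
gripper_force: 0.0
```

>>> step_arm(linear=[[0, 0, 0], [0, 0, 0], [0, 0, 0], [0, 0, 0], [0, 0, 0], [0, 0, 0], [0, 0, 0], [0, 0, 0]], turn=[0, 0, 0, 0, 0, 0, 0, 0], fingers=0.4, force=4)

```text
time_s: 3.2
ee_pos: [425.2, -311.8, 14.0]
ee_rot: [180.0, 0.0, 73.9]
force: [0.1, 0.7, -0.2]
gripper_width: 42.6
gripper_force: 4.0
```

>>> step_arm(linear=[[0, 0, 0], [0, 0, 0], [0.01, 0, 0], [0.02, 0, 0], [0.02, 0, 0]], turn=[0, 0, 0, 0, 0], fingers=-0.2)

```text
time_s: 3.82
ee_pos: [426.9, -305.7, 14.0]
ee_rot: [-180.0, 0.0, 73.9]
force: [0.2, -0.8, 0.3]
gripper_width: 54.6
gripper_force: 0.0
```

>>> step_arm(linear=[[0, 0, 0], [0, 0, 0], [0, 0, 0], [0, 0, 0], [0, 0, 0]], turn=[0, 0, 0, 0, 0], fingers=0.4)

```text
time_s: 4.45
ee_pos: [426.9, -306.0, 14.1]
ee_rot: [180.0, 0.0, 73.9]
force: [-1.1, -0.4, -0.3]
gripper_width: 37.8
gripper_force: 4.0
```

```bash
python3 snap.py w2; python3 -c "
import cv2;im=cv2.imread('pics/w2.png');cv2.imwrite('pics/w2c.png',im[:,150:650])"
```

```text
{'time_s': 4.45, 'ee_pos': [426.89, -306.05, 14.07], 'ee_rot': [179.99, 0.01, 73.85], 'force': [-1.09, -0.39, -0.27], 'gripper_width': 37.81, 'gripper_force': 4.0, 'qpos': [-36.89, 26.92, 111.63, -0.01, 41.44, -20.74]}
```

View pics/w2c.png

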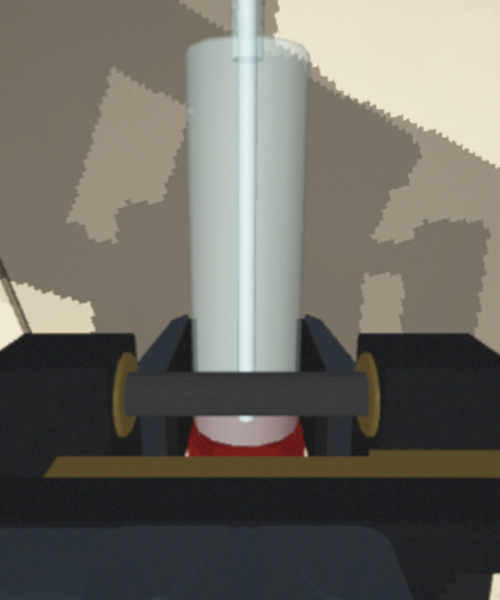

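The tube now sits between the pads at its true width of 37.8 mm, clear of the nut. The shoulder's top edge is at about row 38.

Run:
```python
from h import *;import pickle
s,f=pickle.load(open('w2.pkl','rb'));T=pose(f,s);R=Rt(s)
for v,z in((37,38),(50,38),(48,30),(430,38),(415,38)):
    print(v,(R.T@(plane(f,(397*.64,v*.64),T,z)-s["ee_pos"])).round(1))
s1,f1=pickle.load(open('w1.pkl','rb'));T1=pose(f1,s1)
for v,z in((14,19),(106,38),(281,38)):
    print((R.T@(plane(f1,(396*.64,v*.64),T1,z)-s["ee_pos"])).round(1))
```

```text
37 [104.5  -0.8 -23.9]
50 [101.4  -0.8 -23.9]
48 [103.9  -0.8 -15.9]
430 [-10.   -0.8 -23.9]
415 [ -4.7  -0.8 -23.9]
[162.2  -0.3  -5. ]
[103.3  -0.  -23.9]
[-12.2   0.4 -23.9]
```

>>> step_arm(linear=[[0.001, 0, -0.018], [0.004, 0, -0.036], [0.007, 0, -0.054], [0.011, 0, -0.072], [0.016, 0, -0.09], [0.021, 0, -0.108], [0.027, 0, -0.126], [0.034, 0, -0.144], [0.042, 0, -0.162], [0.05, 0, -0.18], [0.05, 0, -0.18], [0.05, 0, -0.18], [0.05, 0, -0.18]], turn=[0, 0, 0, 0, 0, 0, 0, 0, 0, 0, 0, 0, 0])

```text
time_s: 6.12
ee_pos: [430.9, -291.6, 67.8]
ee_rot: [-180.0, -0.0, 73.8]
force: [0.1, -0.5, -0.4]
gripper_width: 38.0
gripper_force: 4.0
```

>>> step_arm(linear=[[0, 0, 0], [0, 0, 0], [0, 0, 0], [0, 0, 0]], turn=[0, 0, 0, 0], force=60)

```text
time_s: 6.62
ee_pos: [431.1, -291.6, 68.1]
ee_rot: [180.0, 0.0, 73.9]
force: [-0.2, -0.0, -0.8]
gripper_width: 37.0
gripper_force: 60.0
```

```bash
python3 snap.py w3
```

```text
{'time_s': 6.62, 'ee_pos': [431.05, -291.59, 68.05], 'ee_rot': [180.0, 0.0, 73.86], 'force': [-0.15, -0.02, -0.77], 'gripper_width': 37.01, 'gripper_force': 59.99, 'qpos': [-35.34, 22.3, 109.18, -0.01, 48.51, -19.19]}
```

View pics/w3.png

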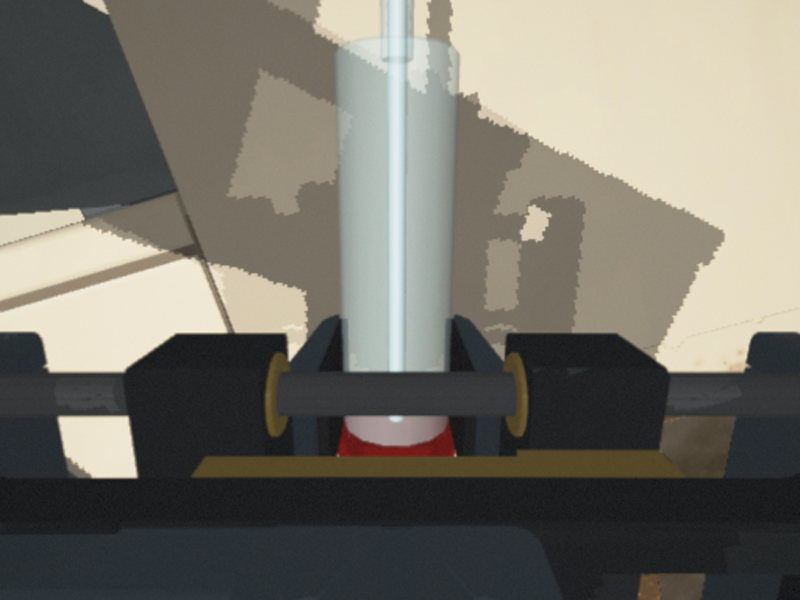

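The condenser came up level, because 4 N was already enough to hold it. I'll look at the rings from two sides, then tilt it by hooking the stem under the large ring with a loose grip.

>>> step_arm(linear=[[0, 0, -0.2], [0, 0, -0.4], [0, 0, -0.6], [0.1, -0.06, -0.707], [0.25, -0.14, -0.707], [0.4, -0.22, -0.707], [0.513, -0.29, -0.707], [0.513, -0.29, -0.707], [0.513, -0.29, -0.707], [0.513, -0.29, -0.707]], turn=[0, 0, 0, -0.02, -0.04, -0.06, -0.0714, -0.0714, -0.0714, -0.0714])

```text
time_s: 7.92
ee_pos: [390.6, -120.4, 280.1]
ee_rot: [-180.0, 0.0, 99.5]
force: [0.2, -1.1, -0.3]
gripper_width: 36.8
gripper_force: 60.0
```

```bash
python3 snap.py wA
```

```text
{'time_s': 7.92, 'ee_pos': [390.62, -120.44, 280.05], 'ee_rot': [-179.99, 0.02, 99.48], 'force': [0.19, -1.11, -0.33], 'gripper_width': 36.77, 'gripper_force': 59.99, 'qpos': [-18.73, 1.03, 103.25, -0.02, 75.71, -28.2]}
```

>>> step_arm(linear=[[0, 0.15, 0], [0, 0.3, 0], [0, 0.45, 0], [0, 0.6, 0], [0, 0.6, 0], [0, 0.6, 0], [0, 0.6, 0]], turn=[0, 0, 0, 0, 0, 0, 0])

```text
time_s: 8.85
ee_pos: [566.8, -90.2, 280.4]
ee_rot: [-180.0, 0.0, 99.5]
force: [-1.8, -0.8, -1.2]
gripper_width: 36.9
gripper_force: 60.0
```

```bash
python3 snap.py wB; python3 -c "
import cv2,numpy as np
a=cv2.imread('pics/wA.png');b=cv2.imread('pics/wB.png')
cv2.imwrite('pics/AB.png',np.vstack([a[:300],b[:300]]))"
```

```text
{'time_s': 8.85, 'ee_pos': [566.82, -90.2, 280.36], 'ee_rot': [-179.98, 0.01, 99.5], 'force': [-1.76, -0.76, -1.16], 'gripper_width': 36.93, 'gripper_force': 60.0, 'qpos': [-10.18, 16.58, 84.16, -0.01, 79.27, -19.68]}
```

View pics/AB.png

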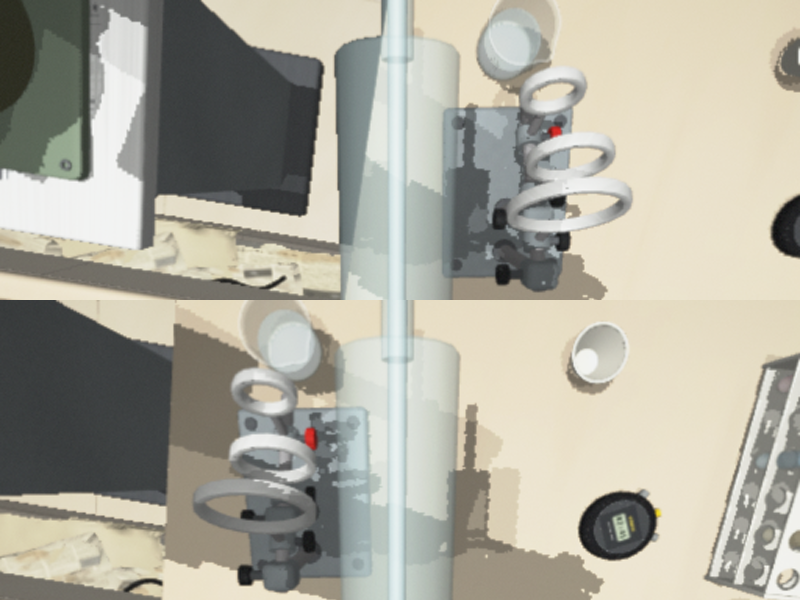

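View A (top half) shows the last, middle and large ring near (552,91), (570,160) and (570,205). View B shows them near (264,92), (272,155) and (255,205), counted from the top of its half. I'll enlarge both to pick the outlines.

Run:
```python
from h import *;import pickle
o=[]
for n,x0 in(("wA",320),("wB",118)):
    s,f=pickle.load(open(n+'.pkl','rb'))
    im=cv2.resize(f["color"][36:156,x0:x0+90],(400*1,533),interpolation=cv2.INTER_CUBIC)
    for k in range(0,90,10):
        x=int((k+.5)*400/90);cv2.line(im,(x,0),(x,5),(0,0,255));cv2.putText(im,str(x0+k),(x,15),0,.35,(0,0,255))
    for k in range(0,120,10):
        y=int((k+.5)*533/120);cv2.line(im,(0,y),(5,y),(0,0,255));cv2.putText(im,str(36+k),(6,y+4),0,.35,(0,0,255))
    o.append(im)
cv2.imwrite('pics/ABz.png',np.hstack(o))
```

```text
(no output)
```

View pics/ABz.png

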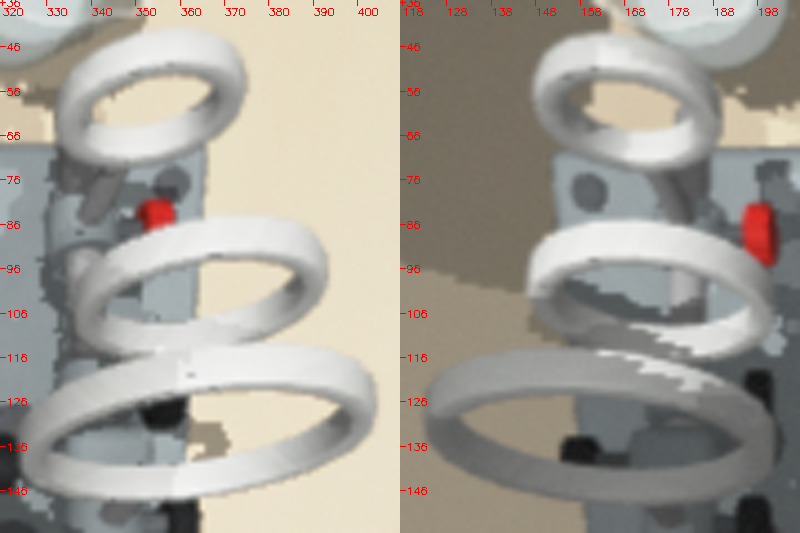

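```bash
cat > st.py <<'E'
from h import *;import pickle
sA,fA=pickle.load(open('wA.pkl','rb'));sB,fB=pickle.load(open('wB.pkl','rb'))
q=lambda x0,p:(x0+p[0]/4.444-.5,36+p[1]/4.444-.5)
P={}
for n,a,b in(("last",(150.5,97.5),(228,101)),("mid",(202.5,286.5),(250.5,289.5)),("first",(198,422.5),(199,425))):
    x,e=tri([ray(fA,q(320,a),pose(fA,sA)),ray(fB,q(118,b),pose(fB,sB))]);P[n]=x
    if __name__=="__main__":print(n,x.round(1),np.round(e,1))
if __name__=="__main__":
    for v in(((443,108),(443,275)),((443,108),(570,108))):
        p=[plane(fA,np.array(c)*.64,pose(fA,sA),14) for c in v];d=p[1]-p[0];print(p[0],d,np.degrees(np.arctan2(d[1],d[0])))
    for v in(((238,408),(248,573)),((370,408),(370,573)),((248,573),(370,575))):
        p=[plane(fB,(c[0]*.64,(c[1]-300)*.64),pose(fB,sB),14) for c in v];d=p[1]-p[0];print(p[0],d,np.degrees(np.arctan2(d[1],d[0])))
    d=P["first"]-P["last"];L=np.linalg.norm(d);print(d,L,np.degrees(np.arctan2(d[1],d[0])),np.degrees(np.arcsin(d[2]/L)))
    for yaw in(-80.5,-80,-81):
        t=np.radians(yaw);c,s=np.cos(np.radians(25)),np.sin(np.radians(25))
        X=np.array([np.cos(t)*c,np.sin(t)*c,s]);Y=np.array([-np.sin(t),np.cos(t),0]);Z=np.cross(X,Y)
        M=np.array([X,Y,Z])
        for n in P:print(yaw,n,(M@(P[n]-P["first"])).round(1))
E
python3 st.py
```

```text
last [465.2  16.3 128.3] [0.1 0.1]
mid [479.3 -22.2 148.8] [0.2 0.2]
first [477.5 -49.9 170.6] [0.2 0.2]
[408.69576356  12.33370111  14.        ] [  27.46018892 -143.04217284    0.        ] -79.13298447346611
[408.69576356  12.33370111  14.        ] [107.032556    17.63500605   0.        ] 9.356165919267662
[411.8417642   13.69515045  14.        ] [  21.08727878 -142.17336369    0.        ] -81.56334681898423
[523.1711917   32.41800449  14.        ] [  21.74774366 -142.18903199    0.        ] -81.30403021077156
[ 432.92904298 -128.47821324   14.        ] [112.27741285  16.82955092   0.        ] 8.524746150862418
[ 12.23608617 -66.16778201  42.29160362] 79.47626637670804 -79.52292929035401 32.14939676795866
-80.5 last [-78.8  -1.1  -9.9]
-80.5 mid [-33.6   6.4  -8.4]
-80.5 first [0. 0. 0.]
-80 last [-78.9  -0.6  -9.9]
-80 mid [-33.6   6.6  -8.4]
-80 first [0. 0. 0.]
-81 last [-78.8  -1.7  -9.9]
-81 mid [-33.7   6.2  -8.4]
-81 first [0. 0. 0.]
```

```bash
cat >> st.py <<'E'
t=np.radians(-80.5);c,s_=np.cos(np.radians(25)),np.sin(np.radians(25))
X=np.array([np.cos(t)*c,np.sin(t)*c,s_]);Y=np.array([-np.sin(t),np.cos(t),0]);Z=np.cross(X,Y)
F=P["first"]+4*X-8.2*Z-.4*Y
H=np.array([np.cos(t+np.pi),np.sin(t+np.pi),0])
def tool(d,yaw=99.5):
    R=Ro.from_euler('xyz',[180,0,yaw],degrees=True).as_matrix();return R.T@np.asarray(d,float)/300
E
python3 - <<'E'
from st import *
from workcell import env
e=np.array(env.state()["ee_pos"]);C=P["first"];dn=np.array([0,0,-5.])
print("F",F.round(1),"X",X.round(3),"Y",Y.round(3),"Z",Z.round(3))
p=[C-202*H+dn,C-139*H+dn,F+139*X+31*Z+dn]
q=e
for k in p: print(k.round(1),"rel now",tool(k-e).round(3),"rel prev",tool(k-q).round(3));q=k
E
```

```text
F [478.3 -56.9 164.9] X [ 0.15  -0.894  0.423] Y [0.986 0.165 0.   ] Z [-0.07   0.417  0.906]
[ 510.8 -249.1  165.6] rel now [-0.492 -0.272  0.383] rel prev [-0.492 -0.272  0.383]
[ 500.4 -186.9  165.6] rel now [-0.282 -0.272  0.383] rel prev [0.21 0.   0.  ]
[ 496.9 -168.2  246.7] rel now [-0.218 -0.273  0.113] rel prev [ 0.063 -0.001 -0.27 ]
```

>>> step_arm(linear=[[-0.17, -0.09, 0], [-0.34, -0.18, 0], [-0.492, -0.272, 0], [-0.492, -0.272, 0.15], [-0.492, -0.272, 0.3], [-0.492, -0.272, 0.383], [-0.492, -0.272, 0.383], [-0.492, -0.272, 0.383], [-0.492, -0.272, 0.383], [-0.492, -0.272, 0.383]], turn=[0, 0, 0, 0, 0, 0, 0, 0, 0, 0])

```text
time_s: 10.15
ee_pos: [512.3, -249.0, 166.4]
ee_rot: [179.9, 0.1, 99.6]
force: [-0.2, 0.3, 0.2]
gripper_width: 36.8
gripper_force: 60.0
```

Run:
```python
from st import *
from workcell import env,cams
s=env.state();print(s["time_s"],s["ee_pos"],s["ee_rot"])
o=[]
w=cams.grab_frame("wrist")["color"]
f=cams.grab_frame("scene");T=pose(f);o=f["color"].copy()
uv=proj(f,T,[P["first"],P["mid"],P["last"],s["ee_pos"]+162*H+np.array([0,0,5.])]);print(uv.round(1).tolist())
x0,y0=275,150
im=cv2.resize(o[y0:y0+90,x0:x0+90],(560,560),interpolation=cv2.INTER_CUBIC)
for u in uv: cv2.circle(im,tuple(int((u[i]+.5-(x0,y0)[i])*560/90) for i in(0,1)),3,(0,255,0),1)
cv2.imwrite('pics/s2.png',im)
```

```text
10.15 [ 512.26801905 -248.96029778  166.37743938] [1.79903146e+02 7.84584416e-02 9.95655662e+01]
[[299.9, 182.7], [292.3, 189.6], [284.2, 199.4], [308.6, 178.6]]
```

View pics/s2.png

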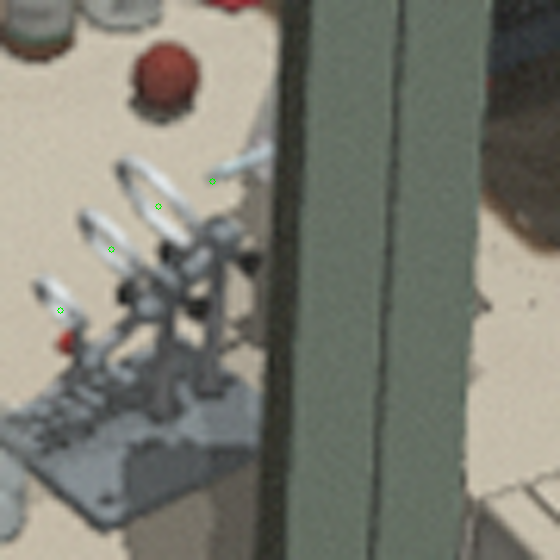

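The scene view shows the projected ring centres inside their rings and the stem tip at (212,175), just in front of the large ring, so the localisation agrees. Next I lead the stem in and tilt it.

>>> step_arm(linear=[[0.05, 0, 0], [0.1, 0, 0], [0.15, 0, 0], [0.19, 0, 0], [0.21, 0, 0], [0.21, 0, 0], [0.21, 0, 0]], turn=[0, 0, 0, 0, 0, 0, 0])

```text
time_s: 11.12
ee_pos: [501.5, -186.9, 165.3]
ee_rot: [180.0, 0.0, 99.5]
force: [-0.0, 0.3, -0.7]
gripper_width: 37.2
gripper_force: 60.0
```

>>> step_arm(linear=[[0, 0, 0], [0, 0, -0.02], [0.004, 0, -0.04], [0.008, 0, -0.06], [0.014, 0, -0.08], [0.019, 0, -0.1], [0.023, 0, -0.12], [0.028, 0, -0.135], [0.028, 0, -0.135]], turn=[0, 0, 0, 0, 0, 0, 0, 0, 0], force=4)

```text
time_s: 12.25
ee_pos: [500.1, -178.3, 206.1]
ee_rot: [180.0, 0.0, 99.6]
force: [0.7, 0.8, -0.8]
gripper_width: 37.7
gripper_force: 4.0
```

>>> step_arm(linear=[[0.005, 0, -0.02], [0.01, 0, -0.04], [0.015, 0, -0.06], [0.02, 0, -0.08], [0.025, 0, -0.1], [0.03, 0, -0.12], [0.035, 0, -0.138], [0.035, 0, -0.138], [0.035, 0, -0.138]], turn=[0, 0, 0, 0, 0, 0, 0, 0, 0])

```text
time_s: 13.38
ee_pos: [498.2, -168.0, 247.1]
ee_rot: [-180.0, -0.0, 99.6]
force: [-0.2, -0.6, -0.9]
gripper_width: 37.7
gripper_force: 4.4
```

>>> step_arm(linear=[[0, 0, 0], [0, 0, 0], [0, 0, 0]], turn=[0, 0, 0], force=60)

```text
time_s: 13.75
ee_pos: [498.2, -168.0, 247.1]
ee_rot: [-180.0, -0.0, 99.6]
force: [0.1, 0.0, -0.1]
gripper_width: 37.1
gripper_force: 60.2
```

```bash
python3 snap.py w5
```

```text
{'time_s': 13.75, 'ee_pos': [498.18, -167.99, 247.07], 'ee_rot': [-179.99, -0.0, 99.56], 'force': [0.15, 0.02, -0.13], 'gripper_width': 37.11, 'gripper_force': 60.16, 'qpos': [-19.89, 13.07, 93.78, -0.0, 73.15, -29.45]}
```

View pics/w5.png

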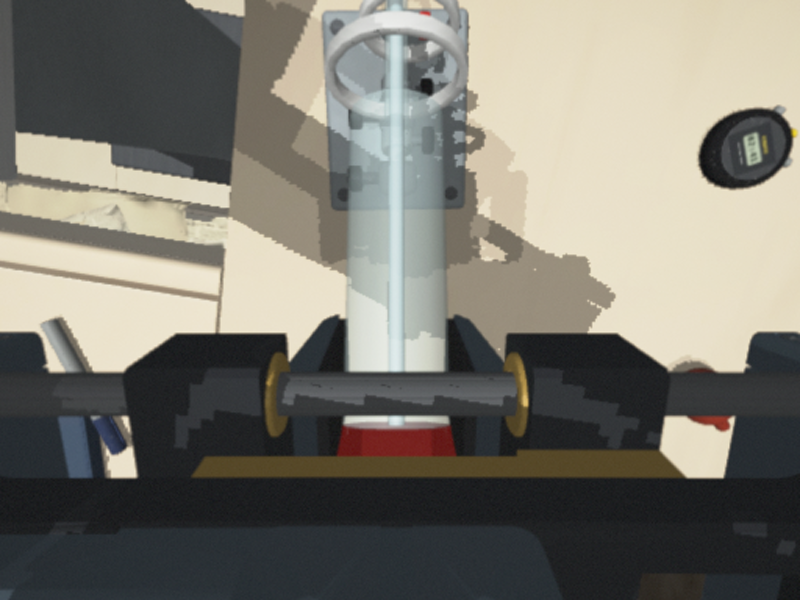

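The condenser is now tilted, with its stem inside the large ring. The ring centre is at about (397,55), the stem at u≈397 and the shoulder's top edge at row ~88.

Run:
```python
from st import *;from scipy.optimize import brentq
s,f=pickle.load(open('w5.pkl','rb'));T=pose(f,s);R=Rt(s)
def pt(th,d=104,up=19):
    t=np.radians(th);a=np.array([np.cos(t),0,np.sin(t)]);u=np.array([np.sin(t),0,-np.cos(t)])
    return s["ee_pos"]+R@(np.array([0,-.4,-5])+a*d+u*up)
for th in(20,22,24,26,28,30):print(th,(proj(f,T,[pt(th),pt(th,-18)])/.64).round(1).tolist())
for n in P:print(n,(proj(f,T,[P[n]])/.64).round(1))
for th in (24,26):
  q=pt(th,104,0)-F;print("shoulder in line frame",(X@q).round(1),(Y@q).round(1),(Z@q).round(1))
h=cv2.cvtColor(f["color"],cv2.COLOR_BGR2HSV)
for v in(30,35,40):
    print(v,"".join("%4d"%x for x in f["color"][v,205:305:1].mean(1)))
```

```text
20 [[396.6, 71.5], [396.9, 440.8]]
22 [[396.6, 76.0], [396.9, 439.0]]
24 [[396.6, 80.7], [396.9, 437.1]]
26 [[396.6, 85.5], [396.9, 435.1]]
28 [[396.5, 90.4], [396.9, 433.0]]
30 [[396.5, 95.5], [396.9, 430.7]]
last [[393.4 -57.5]]
mid [[408.5  16.7]]
first [[395.5  65.7]]
shoulder in line frame 35.1 0.8 33.2
shoulder in line frame 35.1 0.8 29.5
30  189 174 139 140 154 168 175 180 186 193 194 181 163 150 143 135 124 118 119 127 139 148 149 152 151 151 153 161 172 169 150 131 129 132 136 143 149 160 164 169 168 162 181 188 191 208 217 222 222 217 210 195 172 165 176 169 164 130 121 123 121 121 120 121 119 119 123 148 205 211 211 209 204 198 195 185 166 148 135 128 135 141 147 156 161 164 172 171 164 157 153 148 139 129 130 209 214 214 214 214
35  191 176 147 147 163 171 171 159 147 142 135 128 118 114 128 144 152 155 153 154 154 153 153 152 152 152 151 151 152 151 153 152 152 151 149 142 139 132 128 131 134 142 167 178 185 207 217 222 222 219 212 196 175 167 179 178 190 200 135 123 124 122 120 121 116 114 110 112 120 151 150 139 129 118 111  95  87  85 100 144 150 153 166 153 138 135 139 142 149 154 157 153 137 128 163 211 214 214 214 214
40  191 184 164 159 158 144 138 131 123 119 125 148 155 155 156 158 156 156 156 154 155 155 155 154 152 153 153 152 152 151 151 151 151 151 152 150 151 153 153 152 150 149 165 163 173 199 211 216 215 211 204 185 163 134 129 112  96  94  89  92  94 106 105 107 108 107 108 107 107 108 106 103 105 107  98  85  86  83  85 102 150 171 173 173 172 171 166 146 142 143 146 151 151 135 139 209 214 215 215 215
```

>>> step_arm(linear=[[-0.01, 0.005, 0.022], [-0.02, 0.01, 0.044], [-0.03, 0.015, 0.066], [-0.0416, 0.021, 0.089], [-0.0416, 0.021, 0.089], [-0.0416, 0.021, 0.089], [-0.0416, 0.021, 0.089]], turn=[0, 0, 0, 0, 0, 0, 0])

```text
time_s: 14.68
ee_pos: [506.6, -179.3, 220.8]
ee_rot: [180.0, 0.0, 99.6]
force: [-0.8, 0.3, -0.5]
gripper_width: 37.0
gripper_force: 60.2
```

>>> step_arm(linear=[[0.0151, 0, 0.007], [0.0302, 0, 0.0141], [0.045, 0, 0.021], [0.0604, 0, 0.0282], [0.0604, 0, 0.0282], [0.0604, 0, 0.0282]], turn=[0, 0, 0, 0, 0, 0])

```text
time_s: 15.42
ee_pos: [503.6, -161.4, 212.1]
ee_rot: [180.0, 0.0, 99.6]
force: [-0.3, -0.4, -0.6]
gripper_width: 37.2
gripper_force: 60.2
```

```bash
python3 snap.py w6; python3 -c "
import cv2,pickle
s,f=pickle.load(open('w6.pkl','rb'));c=f['color'][0:110,190:320]
cv2.imwrite('pics/w6c.png',cv2.resize(c,(780,594),interpolation=cv2.INTER_CUBIC)) if 0 else cv2.imwrite('pics/w6c.png',cv2.resize(c,None,fx=5.4,fy=5.4,interpolation=cv2.INTER_CUBIC))"
```

```text
{'time_s': 15.42, 'ee_pos': [503.59, -161.43, 212.06], 'ee_rot': [179.99, 0.02, 99.57], 'force': [-0.31, -0.41, -0.58], 'gripper_width': 37.19, 'gripper_force': 60.16, 'qpos': [-19.01, 14.66, 96.81, -0.01, 68.51, -28.58]}
```

View pics/w6c.png

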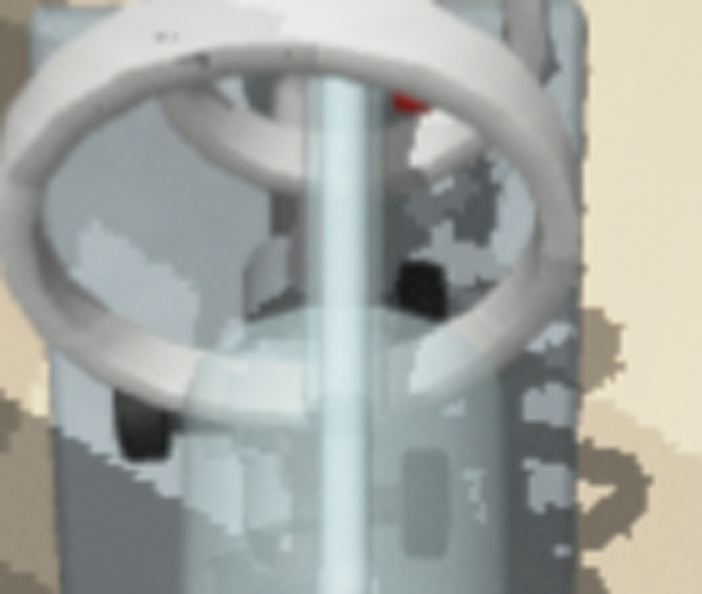

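Inside the large ring (centre x≈290), the stem at x≈342 lines up with the middle ring's centre (x≈338). I'll advance in steps while watching the force.

>>> step_arm(linear=[[0.0151, 0, 0.007], [0.0302, 0, 0.0141], [0.045, 0, 0.021], [0.0604, 0, 0.0282], [0.0755, 0, 0.0352], [0.0906, 0, 0.0423], [0.0906, 0, 0.0423]], turn=[0, 0, 0, 0, 0, 0, 0])

```text
time_s: 16.35
ee_pos: [498.8, -134.3, 199.1]
ee_rot: [-180.0, -0.0, 99.6]
force: [0.6, -0.4, 0.5]
gripper_width: 37.0
gripper_force: 60.2
```

>>> step_arm(linear=[[0.006, 0, 0.0028], [0.012, 0, 0.0056], [0.018, 0, 0.0084], [0.024, 0, 0.0112], [0.03, 0, 0.014], [0.03, 0, 0.014]], turn=[0, 0, 0, 0, 0, 0])

```text
time_s: 17.1
ee_pos: [497.4, -125.6, 195.0]
ee_rot: [-180.0, 0.0, 99.6]
force: [0.2, 0.1, -0.3]
gripper_width: 36.9
gripper_force: 60.2
```

>>> step_arm(linear=[[0.006, 0, 0.0028], [0.012, 0, 0.0056], [0.018, 0, 0.0084], [0.018, 0, 0.0084]], turn=[0, 0, 0, 0])

```text
time_s: 17.6
ee_pos: [496.5, -120.2, 192.5]
ee_rot: [-180.0, 0.0, 99.6]
force: [-0.1, -0.7, -1.1]
gripper_width: 37.1
gripper_force: 60.2
```

>>> step_arm(linear=[[0.003, 0, 0.0014], [0.006, 0, 0.0028], [0.009, 0, 0.0042], [0.009, 0, 0.0042]], turn=[0, 0, 0, 0])

```text
time_s: 18.1
ee_pos: [496.1, -117.7, 191.3]
ee_rot: [-180.0, 0.0, 99.6]
force: [0.9, -0.5, 0.1]
gripper_width: 37.6
gripper_force: 60.2
```

>>> step_arm(linear=[[0.003, 0, 0.0014], [0.006, 0, 0.0028], [0.009, 0, 0.0042], [0.009, 0, 0.0042]], turn=[0, 0, 0, 0])

```text
time_s: 18.6
ee_pos: [495.6, -115.0, 190.0]
ee_rot: [-180.0, 0.0, 99.6]
force: [-1.3, -0.3, -0.7]
gripper_width: 37.1
gripper_force: 60.2
```

>>> step_arm(linear=[[0.003, 0, 0.0014], [0.006, 0, 0.0028], [0.009, 0, 0.0042], [0.009, 0, 0.0042]], turn=[0, 0, 0, 0])

```text
time_s: 19.1
ee_pos: [495.2, -112.3, 188.7]
ee_rot: [-180.0, 0.0, 99.6]
force: [0.2, 0.2, 0.2]
gripper_width: 37.3
gripper_force: 60.2
```

>>> step_arm(linear=[[0.003, 0, 0.0014], [0.006, 0, 0.0028], [0.009, 0, 0.0042], [0.009, 0, 0.0042]], turn=[0, 0, 0, 0])

```text
time_s: 19.6
ee_pos: [494.7, -109.7, 187.5]
ee_rot: [-180.0, 0.0, 99.6]
force: [0.7, -0.2, 0.0]
gripper_width: 37.2
gripper_force: 60.2
```

>>> step_arm(linear=[[0.003, 0, 0.0014], [0.006, 0, 0.0028], [0.009, 0, 0.0042], [0.009, 0, 0.0042]], turn=[0, 0, 0, 0])

```text
time_s: 20.1
ee_pos: [494.3, -107.0, 186.2]
ee_rot: [-180.0, 0.0, 99.6]
force: [0.1, -0.5, -0.9]
gripper_width: 37.3
gripper_force: 60.2
```

>>> step_arm(linear=[[0.004, 0, 0.0019], [0.008, 0, 0.0038], [0.012, 0, 0.0056], [0.012, 0, 0.0056]], turn=[0, 0, 0, 0])

```text
time_s: 20.6
ee_pos: [493.7, -103.5, 184.5]
ee_rot: [-180.0, 0.0, 99.6]
force: [0.4, 0.2, -1.5]
gripper_width: 36.7
gripper_force: 60.2
```

>>> step_arm(linear=[[0.004, 0, 0.0019], [0.008, 0, 0.0038], [0.012, 0, 0.0056], [0.012, 0, 0.0056]], turn=[0, 0, 0, 0])

```text
time_s: 21.1
ee_pos: [493.1, -99.9, 182.8]
ee_rot: [-180.0, 0.0, 99.6]
force: [-0.2, -1.4, -1.6]
gripper_width: 37.5
gripper_force: 60.2
```

>>> step_arm(linear=[[0.006, 0, 0.0028], [0.012, 0, 0.0056], [0.018, 0, 0.0084], [0.024, 0, 0.0112], [0.03, 0, 0.014], [0.03, 0, 0.014]], turn=[0, 0, 0, 0, 0, 0])

```text
time_s: 21.85
ee_pos: [491.5, -90.9, 178.5]
ee_rot: [-180.0, -0.0, 99.6]
force: [-0.5, -1.3, -2.7]
gripper_width: 37.6
gripper_force: 60.3
```

>>> step_arm(linear=[[0.006, 0, 0.0028], [0.012, 0, 0.0056], [0.018, 0, 0.0084], [0.024, 0, 0.0112], [0.024, 0, 0.0112]], turn=[0, 0, 0, 0, 0])

```text
time_s: 22.48
ee_pos: [490.4, -83.8, 175.2]
ee_rot: [-180.0, -0.0, 99.6]
force: [0.2, -2.5, -3.5]
gripper_width: 36.8
gripper_force: 60.3
```

```bash
python3 snap.py w7; python3 -c "
import cv2;im=cv2.imread('pics/w7.png');cv2.imwrite('pics/w7c.png',im[:480,150:650])"
```

```text
{'time_s': 22.48, 'ee_pos': [490.37, -83.84, 175.18], 'ee_rot': [-179.99, -0.01, 99.56], 'force': [0.23, -2.46, -3.52], 'gripper_width': 36.77, 'gripper_force': 60.27, 'qpos': [-11.03, 13.64, 103.96, 0.0, 62.41, -20.59]}
```

View pics/w7c.png

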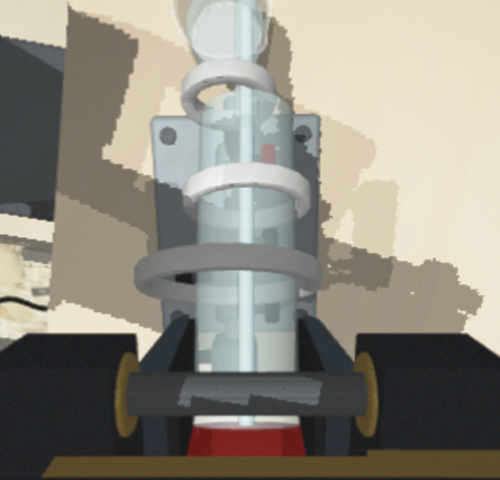

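The tube is now through the large and middle rings, and the stem is through the last ring (about (228,90)) above the beaker, with the shoulder a few mm from the ring face. I'll feel for the contact.

>>> step_arm(linear=[[-0.0014, 0, 0.003], [0.002, 0, 0.0045], [0.005, 0, 0.006], [0.008, 0, 0.0074], [0.008, 0, 0.0074]], turn=[0, 0, 0, 0, 0])

```text
time_s: 23.15
ee_pos: [490.1, -81.5, 173.2]
ee_rot: [180.0, -0.0, 99.6]
force: [0.1, -0.1, -1.0]
gripper_width: 37.4
gripper_force: 60.2
```

>>> step_arm(linear=[[0.0015, 0, 0.0007], [0.003, 0, 0.0014], [0.0045, 0, 0.0021], [0.0045, 0, 0.0021]], turn=[0, 0, 0, 0])

```text
time_s: 23.65
ee_pos: [489.8, -80.3, 172.5]
ee_rot: [-180.0, 0.0, 99.6]
force: [-0.5, 0.1, 0.0]
gripper_width: 37.4
gripper_force: 60.2
```

>>> step_arm(linear=[[0.0015, 0, 0.0007], [0.003, 0, 0.0014], [0.003, 0, 0.0014]], turn=[0, 0, 0])

```text
time_s: 24.02
ee_pos: [489.9, -79.9, 172.4]
ee_rot: [180.0, 0.1, 99.6]
force: [0.4, -3.5, 1.2]
gripper_width: 37.3
gripper_force: 60.1
```

>>> step_arm(linear=[[0, 0, 0], [0, 0, 0]], turn=[0, 0])

```text
time_s: 24.28
ee_pos: [489.9, -79.9, 172.3]
ee_rot: [180.0, 0.1, 99.6]
force: [1.1, -4.4, 1.2]
gripper_width: 37.1
gripper_force: 60.1
```

```bash
python3 snap.py w8
python3 - <<'E'
from st import *
s,f=pickle.load(open('w8.pkl','rb'))
g=s["ee_pos"]+np.array([0,0,5.])-F;print("grip",X@g,Y@g,Z@g,"shoulder",X@g-104,"last",X@(P["last"]+4*X-F),"Fx",X@s["force"])
a,b=[pickle.load(open(n+'.pkl','rb')) for n in("w7","w8")]
E
```

```text
{'time_s': 24.28, 'ee_pos': [489.91, -79.93, 172.31], 'ee_rot': [179.97, 0.07, 99.57], 'force': [1.09, -4.35, 1.23], 'gripper_width': 37.11, 'gripper_force': 60.1, 'qpos': [-10.56, 13.67, 104.39, -0.06, 61.89, -20.1]}
grip 27.574909909439686 7.700533553952973 0.8731819927615513 shoulder -76.42509009056032 last -78.84947174994652 Fx 4.574252366258411
```

>>> step_arm(linear=[[0, 0, 0], [0, 0, 0], [0, 0, 0], [0, 0, 0]], turn=[0, 0, 0, 0], fingers=-0.4)

```text
time_s: 24.82
ee_pos: [489.6, -79.2, 171.9]
ee_rot: [-180.0, -0.0, 99.6]
force: [-0.3, 0.4, -0.4]
gripper_width: 64.0
gripper_force: 0.0
```

```bash
python3 snap.py w9
python3 - <<'E'
from h import *;import pickle
for n in("w8","w9"):
    s,f=pickle.load(open(n+'.pkl','rb'));m=red(f["color"]);c=cv2.connectedComponentsWithStats(m)
    print(n,[(c[2][i].tolist(),c[3][i].round(1).tolist()) for i in range(1,c[0]) if c[2][i,4]>5])
a,b=[pickle.load(open(n+'.pkl','rb'))[1]["color"].astype(int) for n in("w8","w9")]
d=np.abs(a-b).max(2)>40;ys,xs=np.nonzero(d[:210]);print(len(ys));
for y in range(0,210,15):print(y,d[y:y+15,200:320].sum(), d[y:y+15].sum())
E
```

```text
{'time_s': 24.82, 'ee_pos': [489.59, -79.16, 171.95], 'ee_rot': [-179.99, -0.02, 99.56], 'force': [-0.29, 0.37, -0.36], 'gripper_width': 64.04, 'gripper_force': 0.0, 'qpos': [-10.52, 13.68, 104.43, 0.02, 61.91, -20.09]}
w8 [([215, 273, 77, 19, 1248], [253.4, 283.1])]
w9 [([215, 274, 75, 18, 1088], [252.3, 284.2])]
2483
0 7 81
15 9 151
30 10 45
45 85 134
60 105 139
75 61 86
90 65 83
105 105 134
120 141 155
135 60 276
150 29 168
165 28 106
180 125 208
195 257 717
```

>>> step_arm(linear=[[0, 0, -0.05], [0, 0, -0.12], [0, 0, -0.25], [0, 0, -0.4], [-0.1, -0.2, -0.45], [-0.1, -0.2, -0.45], [-0.1, -0.2, -0.45]], turn=[0, 0, 0, 0, 0, 0, 0])

```text
time_s: 25.75
ee_pos: [435.6, -119.0, 307.8]
ee_rot: [179.9, 0.0, 99.5]
force: [0.8, 0.7, 0.2]
gripper_width: 64.3
gripper_force: 0.0
```

```bash
python3 snap.py w10
```

```text
{'time_s': 25.75, 'ee_pos': [435.56, -118.97, 307.78], 'ee_rot': [179.9, 0.01, 99.49], 'force': [0.81, 0.65, 0.15], 'gripper_width': 64.3, 'gripper_force': 0.0, 'qpos': [-16.76, 4.33, 95.77, 0.03, 79.8, -26.26]}
```

>>> step_arm(linear=[[0, 0.15, 0], [0, 0.3, 0], [0, 0.4, 0], [0, 0.4, 0], [0, 0.4, 0]], turn=[0, 0, 0, 0, 0])

```text
time_s: 26.42
ee_pos: [553.5, -98.5, 306.3]
ee_rot: [-179.9, -0.0, 99.6]
force: [0.3, -0.4, 0.4]
gripper_width: 63.8
gripper_force: 0.0
```

```bash
python3 snap.py w11
python3 - <<'E'
from st import *
R=[];B={}
for n in("wA","wB","w10","w11"):
    s,f=pickle.load(open(n+'.pkl','rb'));T=pose(f,s);c=cv2.connectedComponentsWithStats(red(f["color"]))
    L=[(c[2][i,4],c[3][i]) for i in range(1,c[0]) if c[2][i,4]>8]
    print(n,[(int(a),u.round(1).tolist()) for a,u in L])
    print("  pred nut",proj(f,T,[F+53*X+7*Y]).round(1).tolist(),"screw?",proj(f,T,[P["last"]-25*Z]).round(1).tolist())
    B[n]=(f,T,L)
nut=[]
for n in("w10","w11"):
    f,T,L=B[n];p=proj(f,T,[F+53*X+7*Y])[0];L=[l for l in L if np.linalg.norm(l[1]-p)<30]
    if L:nut.append(ray(f,max(L,key=lambda l:l[0])[1],T))
if len(nut)==2:
    x,e=tri(nut);q=x-F;print("nut",x.round(1),np.round(e,1),"line",(X@q).round(1),(Y@q).round(1),(Z@q).round(1))
E
```

```text
{'time_s': 26.42, 'ee_pos': [553.47, -98.52, 306.26], 'ee_rot': [-179.88, -0.03, 99.61], 'force': [0.3, -0.42, 0.43], 'gripper_width': 63.79, 'gripper_force': 0.0, 'qpos': [-11.26, 14.98, 82.75, -0.01, 82.39, -20.87]}
wA [(40, [354.7, 83.5]), (728, [253.6, 285.7])]
  pred nut [[372.9, 195.4]] screw? [[345.5, 72.2]]
wB [(84, [198.5, 88.0]), (732, [253.6, 285.7])]
  pred nut [[168.9, 196.3]] screw? [[175.5, 73.2]]
w10 [(954, [312.9, 182.4])]
  pred nut [[315.5, 181.9]] screw? [[299.0, 70.2]]
w11 [(31, [215.5, 83.3]), (905, [191.4, 183.4])]
  pred nut [[191.4, 183.0]] screw? [[194.4, 70.7]]
nut [ 492.1 -105.1  181.4] [0.1 0.1] line 52.1 5.7 -6.1
```

```bash
python3 -c "
from workcell import env
print(env.job_done())"
```

```text
the job is handed in; nothing more can be done
None
```

The condenser is mounted and released, with its shoulder against the last ring (felt at about 4.5 N, under the ring's 18 N limit) and its drip tip about 10 mm from the beaker's centre by my estimate; the job is handed in at about 26 s with no verdict returned, and I viewed 11 pictures, one over the limit of 10.

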